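# Offer a butterfly key up to its recess in a cracked board

### The arm

A 6-joint arm with a two-finger parallel gripper is mounted at the origin on a cart in front of the work surface, level with it; the furniture and walls round the work are solid. World frame = base frame: x ahead of the robot, y to its left, z up, the work surface at z = 0. Lengths are in mm, angles in rad, forces in N, time in s.
With the tool pointing down it reaches from about 350 to 975 mm from the base axis. Payload 7.1 kg.
Tool frame: the origin (TCP) lies at the very end of the fingers, on their centre line; the grasp point (between the pads) lies 19 mm behind it (ctrl.grasp_offset is the distance from the TCP to the grasp point, in mm); z points along the fingers, y is the line along which they close (so a half turn about z gives the same grasp; the last joint's range is limited). The gripper opens to 88 mm and grips with 3 to 60 N. Pads are 20 mm wide; open, the fingers measure 115 mm over their backs; the gripper's body (75 mm by 178 mm) begins 61 mm behind the grasp point.
Start: joints at [-1.289, 0.423, 1.63, -0, 1.089, -0.019], TCP at [185.196, -596.915, 222.675] pointing down, gripper open.
Joint ranges: [-3, 3], [-0.9, 2.11], [0.09, 2.58], [-1.31, 4.45], [0.11, 2.69], [-2.54, 2.54]. Speed limits (rad/s): [2.39, 2.39, 3.01, 3.14, 3.14, 3.14].

### API

Orientations are given as a rotation vector (axis times angle).
In Python, from workcell import ctrl, viewer, ticket, models gives the robot as it stands.
- The arm moves only by the tool play_rows, never from a script. Its arguments are lists of equal length, an entry for each row: "dp": the shift along the world's x, y, z in mm, a list of three; "yaw": the turn about the world's z in degrees. In form: {"dp": [[tx, ty, tz], ...], "yaw": [yaw, ...]}. A call has 1 to 8 rows; each row shifts and turns the commanded pose from where the row before left it; what a row does not reach is not made up. A row lasts 1/12 s, in which the tool goes at most 41.7 mm and 7.16 degrees, less where a joint would pass 70% of its speed; a pose out of reach is approached as far as the arm can. A call is refused whole if a number of a shift passes 41.7 or a number of a turn 7.16, either way. A call with a gripper value outside its range is refused whole. "gripper" is the closure, from 0 (fully open) to 1 (shut), set as the call begins (left out, the last holds). The fingers move at their own pace and stop on an object; the grip force is fixed at half the most. Time passes only in rows, so rows that do not move let the fingers close. It gives the time, the measured TCP pose, the force, the opening and the grip force at its end, in the units of the state.
- ctrl.get_obs(): the state, without advancing time (a new reading comes with each control period).
- viewer.get_image(name): name is "scene" or "top"; returns a dict with "pixels" (400x640x3 uint8, red, green, blue), "range_z" (400x640 float32, mm along the optical axis (not along the pixel's ray), 0 where there is no reading), "fx", "fy", "cx", "cy" (pixels), "T" (4x4, takes a point from camera to world coordinates). Camera axes: x right, y up, looking along -z (the intrinsics and any distortion apply to the point x, -y, -z); pixel columns grow to the right and rows downward; lengths in mm; the calibration is good to about 2 mm. A picture is of the moment at which its call begins.
- ticket.close_job(): hands the job in; it is judged then, once.
Trained networks look in a picture, given as the dict that the camera call returned (one of the last four; its "shot" number tells which), for a name from the list of things; names that differ only in an ending like _2 or _b are one class to them, and where a whole thing is asked for, a point or a joint stands for the part that bears it (a point fixed in the world has none). Each returns a list of dicts, best first, with "conf" (0 to 1); they miss things now and then, are a little off and sometimes report something else, mostly with a low value. They report only what shows in the picture. A call takes as long as a camera call. They do not tell look-alikes from the thing itself.
- models.look_for(picture, name): "bbox" ([centre column, centre row, width, height] in pixels, round what is visible of it).
- models.landmark_of(picture, name): "location" ([column, row] in pixels: a listed point, or the origin of a listed thing).
The state is a dict: "t": time; "qpos": joint angles; "qvel": joint speeds; "joint_torque": joint torques, N m; "ee_pos": TCP position; "orientation": TCP orientation; "ft_force": force on the tool from outside, world axes, zero at the start; "moment": the same for the moment, N m; "width": finger opening in mm; "grasp_force": force on a finger pad.
Only numpy, scipy, OpenCV 4.12 (cv2) and the standard library are available. Lean on these libraries where they do the work, as an engineer would, in place of code of your own. Each camera call takes 0.05 s, during which the arm holds its last target. There are 200 camera calls.

### The job

The cracked board in the two bar clamps is to be mended with a butterfly key. Of the three wooden patches lying on the bench, pick up the one that matches the recess cut across the crack, carry it over the clamp in its way and stop with it hovering level over its recess, lined up with the outline and about a finger's breadth above the board, so that I can compare the two by eye before the glue goes in. Finish while still holding it there; it must never touch the board or the clamps, and the other patches, the gouge lying beside the board and the board itself stay where they are.

Things in the scene. Friction and masses are not known exactly. Their poses are not given: they have to be found in the camera images.
- key: the larger bow-tie (butterfly) key of dark wood, which matches the recess: 80 mm long, 10 mm thick, 22 mm wide at its waist in the middle, flaring straight to 40 mm at both ends; about 20 g; flat on the bench. Origin: centre of its underside; x along its length, y across the waist, z up. The same after a half turn about z. Grips well with a finger on either side of the waist.
- board: pale board 170 x 250 x 28 mm with two bar clamps across its top (one body), flat on the bench, loose, 2.4 kg. Origin: centre of its underside; z up, y along the 250 mm and the crack, x across, clamp handles to -x. Clamps at y = +88 and -88 mm, up to 25 mm wide, from x = -244 mm to +111 mm, highest point 58 mm above the bench (30 mm above the board's face); clear space between them.
- recess (a point): centre of the mouth of the butterfly-shaped recess, at the level of the board's upper face (28 mm above the bench), midway between the clamps. The recess is 82 mm long along the board's x, 42 mm wide at the ends, 24 mm at the waist and 8 mm deep, so it takes the key with 1 mm to spare all round; axes as the board's.
- small_key: spare: a smaller bow-tie key of the same wood, 54 mm long, 28 mm wide at the ends, 16 mm at the waist, 10 mm thick; origin at the centre of its underside, x along its length.
- diamond_patch: spare: a diamond-shaped patch of the same wood, 80 mm long, 40 mm wide in the middle, pointed at both ends, 10 mm thick; origin at the centre of its underside, x along its length.
- gouge: a carver's gouge with a pale wooden handle, 297 mm long, 35 mm high, lying loose between the patches and the board, roughly parallel to the clamps; origin at its middle, on the bench, y along its length towards the cutting edge.
Mind the look-alikes: they are no part of the job. What is shaped like the key but purple, turquoise or white is not meant.

How it is judged (in metres and radians):
On the way:
1. the larger bow-tie key is in the fingers, higher than the clamps (height (world z) of key above 0.062 m and contact force between key and the fingers above 0.5 N), for 0.1 s.
At the end, for the whole second after the job is handed in: The larger bow-tie key hangs at rest in the fingers alone: centre within 6 mm of the recess's, length along it and level within 0.1 rad, underside 6 to 26 mm above the board's face, touching neither board nor clamps. Spare patches and gouge within 20 mm, board within 12 mm of their starts (horizontal distance between key and recess below 0.006 m and angle between the x axis of key and the x axis of board, either way round below 0.1 rad and angle between key's own z axis and vertical below 0.1 rad and z of key in the frame of recess between 0.006 and 0.026 m and contact force between key and the fingers above 0.5 N and contact force between key and board below 0.05 N and linear speed of key below 0.02 m/s and distance of each of small_key, diamond_patch, gouge from where it was at the start of the episode below 0.02 m and distance of board from where it was at the start of the episode below 0.012 m); the arm keeps its last pose, push and grip.
It fails at once if the key touches the board or its clamps (contact force between key and board above 0.5 N).
It fails at once if a spare patch or the gouge is shifted by more than 20 mm, or the board by more than 12 mm (distance of any of small_key, diamond_patch, gouge from where it was at the start of the episode above 0.02 m or distance of board from where it was at the start of the episode above 0.012 m).
It also fails if it takes over 38 s, if anything falls off the work surface, if the arm or the gripper's body presses on something with over 40 N, if the wrist force passes 120 N, or if a joint passes its speed limit or range.

## Working session

There is one attempt and no reset: what is moved stays moved. The work goes in short steps, Python scripts to look and compute and a tool call to move; the robot and the scene stay as the last step left them, time stands still between calls to the robot, and variables do not carry over. Pictures are saved under pics/ and viewed, at most 10 in all, crops included, and the job is handed in when it is done.

Besides the shell and the picture viewer there is one more tool, called as name(argument=value, ...) on one line, values as JSON. play_rows: Moves the arm, as the interface text tells. Its arguments: {"type":"object","properties":{"dp":{"type":"array"},"yaw":{"type":"array"},"gripper":{"type":"number"}},"required":["dp","yaw"]}

```bash
mkdir -p pics; cat > h.py <<'E'
import numpy as np, cv2
from workcell import ctrl, viewer, ticket, models
def cloud(p):
    z=p["range_z"].astype(float); v,u=np.mgrid[0:z.shape[0],0:z.shape[1]]
    P=np.stack([(u-p["cx"])/p["fx"]*z,-(v-p["cy"])/p["fy"]*z,-z],-1)
    T=np.array(p["T"]); W=P@T[:3,:3].T+T[:3,3]; W[z==0]=np.nan; return W
def px2w(p,u,v,h):
    T=np.array(p["T"]); d=T[:3,:3]@np.array([(u-p["cx"])/p["fx"],-(v-p["cy"])/p["fy"],-1]); o=T[:3,3]
    return o+d*(h-o[2])/d[2]
def save(p,n): cv2.imwrite("pics/"+n,p["pixels"][:,:,::-1])
E
python3 - <<'E'
from h import *
for n in ("top","scene"):
    p=viewer.get_image(n); save(p,n+"0.png"); print(n,p.keys(),p["fx"],np.round(p["T"],3).tolist())
    for k,h in (("key",10),("small_key",10),("diamond_patch",10),("board",28),("recess",28),("gouge",17)):
        for f,a in ((models.look_for,"bbox"),(models.landmark_of,"location")):
            print(k,a,[(np.round(r[a]).tolist(),round(r["conf"],2),np.round(px2w(p,*r[a][:2],h)).tolist()) for r in f(p,k)][:4])
E
```

```text
top dict_keys(['pixels', 'range_z', 'fx', 'fy', 'cx', 'cy', 'T', 'shot']) 370.6012054644808 [[-0.017, 0.991, -0.133, 317.309], [-1.0, -0.015, 0.015, -239.749], [0.013, 0.133, 0.991, 1191.874], [0.0, 0.0, 0.0, 1.0]]
key bbox [([314.0, 245.0, 26.0, 25.0], 0.75, [338.0, -230.0, 10.0]), ([367.0, 161.0, 30.0, 16.0], 0.62, [608.0, -406.0, 10.0]), ([472.0, 218.0, 25.0, 21.0], 0.59, [415.0, -739.0, 10.0]), ([328.0, 158.0, 21.0, 19.0], 0.58, [618.0, -278.0, 10.0])]
key location [([368.0, 163.0], 0.81, [600.0, -409.0, 10.0]), ([469.0, 218.0], 0.61, [413.0, -729.0, 10.0]), ([328.0, 157.0], 0.6, [623.0, -278.0, 10.0]), ([312.0, 245.0], 0.55, [336.0, -222.0, 10.0])]
small_key bbox [([282.0, 163.0, 10.0, 16.0], 0.68, [604.0, -130.0, 10.0])]
small_key location [([282.0, 162.0], 0.44, [606.0, -127.0, 10.0])]
diamond_patch bbox [([175.0, 203.0, 87.0, 113.0], 0.54, [478.0, 214.0, 10.0])]
diamond_patch location [([283.0, 209.0], 0.7, [453.0, -132.0, 10.0])]
board bbox [([173.0, 204.0, 84.0, 118.0], 0.89, [473.0, 213.0, 28.0])]
board location [([177.0, 185.0], 0.91, [533.0, 204.0, 28.0])]
recess bbox [(
[... 774 characters left out ...]
8.0, 194.0], 0.48, [457.0, -133.0, 10.0])]
small_key bbox [([325.0, 183.0, 9.0, 3.0], 0.66, [604.0, -130.0, 10.0]), ([356.0, 205.0, 27.0, 14.0], 0.36, [619.0, -301.0, 10.0])]
small_key location [([326.0, 184.0], 0.62, [607.0, -137.0, 10.0])]
diamond_patch bbox [([292.0, 195.0, 18.0, 6.0], 0.4, [469.0, -142.0, 10.0])]
diamond_patch location [([288.0, 195.0], 0.54, [454.0, -138.0, 10.0])]
board bbox [([251.0, 153.0, 100.0, 36.0], 0.73, [456.0, 177.0, 28.0])]
board location []
recess bbox [([254.0, 154.0, 98.0, 36.0], 0.91, [464.0, 169.0, 28.0])]
recess location []
gouge bbox [([312.0, 167.0, 43.0, 16.0], 0.75, [617.0, -17.0, 17.0])]
gouge location [([296.0, 176.0], 0.84, [533.0, -47.0, 17.0])]
```

```bash
python3 - <<'E'
import cv2
a=cv2.imread("pics/top0.png")[120:290,110:510]
cv2.imwrite("pics/topc.png",cv2.resize(a,None,fx=2,fy=2,interpolation=cv2.INTER_CUBIC))
E
```

```text
(no output)
```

View pics/topc.png

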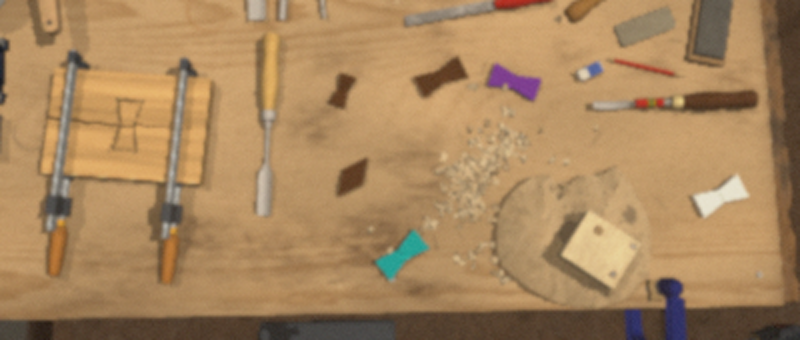

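View pics/scene0.png

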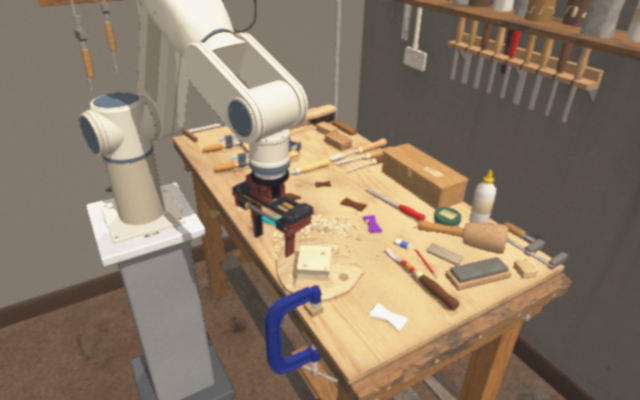

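The top view shows the brown bow-tie key at about (330,158), the small key at (281,165), the diamond at (286,208), the gouge at (243,182), and the recess at about (174,182). The purple, turquoise and white keys are decoys. Next I'll rectify the key and board regions.

```bash
cat >> h.py <<'E'
def ortho(p,x0,x1,y0,y1,h,s=2):  # rows: x decreasing, cols: y decreasing; s px/mm
    xs=np.arange(x1,x0,-1/s); ys=np.arange(y1,y0,-1/s); Y,X=np.meshgrid(ys,xs)
    T=np.array(p["T"]); C=(np.stack([X,Y,0*X+h],-1)-T[:3,3])@T[:3,:3]
    u=C[...,0]/-C[...,2]*p["fx"]+p["cx"]; v=-C[...,1]/-C[...,2]*p["fy"]+p["cy"]
    return cv2.remap(p["pixels"],u.astype(np.float32),v.astype(np.float32),cv2.INTER_CUBIC)
E
python3 - <<'E'
from h import *
ps=[viewer.get_image("top") for _ in range(6)]
p=dict(ps[0]); p["pixels"]=np.mean([q["pixels"] for q in ps],0).astype(np.uint8)
z=np.median([q["range_z"] for q in ps],0); p["range_z"]=z
np.save("p0.npy",p,allow_pickle=True)
a=ortho(p,540,680,-350,-190,10); b=ortho(p,380,620,80,320,28)
m=(a.astype(int).sum(2)<260).astype(np.uint8); n,l,st,c=cv2.connectedComponentsWithStats(m)
for i in range(1,n):
    if st[i,4]>800:
        pts=np.argwhere(l==i); X=680-pts[:,0]/2; Y=-190-pts[:,1]/2
        r=cv2.minAreaRect(np.stack([X,Y],1).astype(np.float32))
        w,V=np.linalg.eigh(np.cov(X,Y)); print("blob",st[i,4]/4,X.mean(),Y.mean(),r,np.degrees(np.arctan2(V[1,1],V[0,1])))
W=cloud(p); print("table z",np.nanmedian(W[215:230,200:260,2]),"board z",np.nanmedian(W[170:195,155:165,2]))
cv2.imwrite("pics/b.png",b[:,:,::-1]); cv2.imwrite("pics/a.png",cv2.resize(a[:,:,::-1],None,fx=2,fy=2))
E
```

```text
blob 2241.5 617.5619562792773 -285.20081418692837 ((617.5120849609375, -284.7751770019531), (35.302608489990234, 78.9296875), 25.610210418701172) 116.23468277112072
table z -0.21761405485631258 board z 27.298742095529178
```

View pics/b.png

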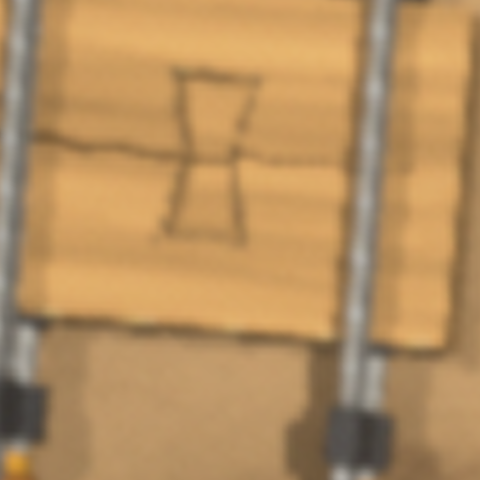

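View pics/a.png

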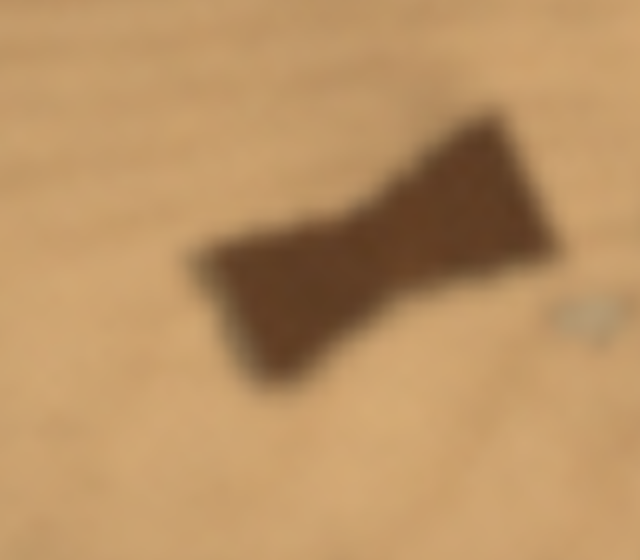

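```bash
cat >> h.py <<'E'
from scipy.optimize import minimize
from scipy.spatial.transform import Rotation as R
def bow(L,e,w): return np.array([[L,e],[0,w],[-L,e],[-L,-e],[0,-w],[L,-e]],float)/2
def place(B,x,y,t): c,s=np.cos(t),np.sin(t); return B@np.array([[c,s],[-s,c]])+[x,y]
def best(f,g,st=(6,6,.1)):
    r=minimize(f,g,method="Nelder-Mead",options=dict(initial_simplex=[g]+[np.array(g)+np.eye(3)[i]*st[i] for i in range(3)])); return r.x,r.fun
def fitfill(img,x1,y1,B,g,s=2):  # dark filled shape: contrast in minus out
    G=img.astype(float).sum(2)
    def f(q):
        P=place(B,*q); pix=np.stack([(y1-P[:,1])*s,(x1-P[:,0])*s],1)
        m=np.zeros(G.shape,np.uint8); cv2.fillPoly(m,[np.round(pix*16).astype(np.int32)],1,shift=4)
        ring=cv2.dilate(m,np.ones((15,15)))-m
        return G[m>0].mean()-G[ring>0].mean()
    return best(f,g)
def fitline(img,x1,y1,B,g,s=2):
    G=cv2.GaussianBlur(img.astype(np.float32).sum(2),(0,0),2); G=G-cv2.GaussianBlur(G,(0,0),14)
    def f(q):
        P=place(B,*q); P=np.vstack([P,P[:1]]); S=np.vstack([a+(b-a)*np.linspace(0,1,40)[:,None] for a,b in zip(P,P[1:])])
        return cv2.remap(G,((y1-S[:,1])*s).astype(np.float32)[None],((x1-S[:,0])*s).astype(np.float32)[None],cv2.INTER_LINEAR).mean()
    return best(f,g)
E
python3 - <<'E'
from h import *
p=np.load("p0.npy",allow_pickle=True).item()
q,f=fitfill(ortho(p,540,680,-350,-190,10),680,-190,bow(80,40,22),[617.5,-285,np.radians(116.2)]); print("key",q[:2],np.degrees(q[2]),f)
q,f=fitline(ortho(p,380,620,80,320,28),620,320,bow(82,42,24),[541,214,-.077]); print("rec",q[:2],np.degrees(q[2]),f)
o=ctrl.get_obs(); M=R.from_rotvec(o["orientation"]).as_matrix(); print(o["t"],o["ee_pos"],M.round(3).tolist(),o["width"])
W=cloud(p); 
for c,r in (((617,-285),130),((541,214),150)):
    d=np.hypot(W[...,0]-c[0],W[...,1]-c[1]); k=(d<r)&(W[...,2]>50); print(k.sum(),W[k].max(0) if k.any() else 0,W[k].min(0) if k.any() else 0)
E
```

```text
key [ 617.46058546 -285.52595343] 115.88794133465444 -157.24862576543467
rec [541.41003613 214.95429296] -4.988472770149064 -40.24150466918945
1.6 [ 185.19510633 -596.95556104  222.68397366] [[0.955, 0.296, 0.0], [0.296, -0.955, -0.0], [-0.0, 0.0, -1.0]] 88.05642830242437
0 0 0
355 [657.20055258 315.52098853  59.16983068] [408.51030938 112.81119965  50.00788905]
```

play_rows(dp=[[27,19.5,-6],[27,19.5,-6],[27,19.5,-6],[27,19.5,-6],[27,19.5,-6],[27,19.5,-6],[27,19.5,-6],[27,19.5,-6]], yaw=[6.2,6.2,6.2,6.2,6.2,6.2,6.2,6.2], gripper=0)

```text
t: 2.27
ee_pos: [402.4, -439.9, 174.5]
orientation: [2.617, 1.737, 0.0]
ft_force: [0.1, -0.3, 0.4]
width: 87.9
grasp_force: 0.0
```

play_rows(dp=[[27,19.5,-6],[27,19.5,-6],[27,19.5,-6],[27,19.5,-6],[27,19.5,-6],[27,19.5,-6],[27,19.5,-6],[27,19.5,-6]], yaw=[6.2,6.2,6.2,6.2,6.2,6.2,6.2,6.2])

```text
t: 2.93
ee_pos: [618.5, -283.7, 126.4]
orientation: [1.647, 2.675, -0.0]
ft_force: [0.8, 0.3, -0.4]
width: 87.9
grasp_force: 0.0
```

play_rows(dp=[[0,0,0],[0,0,0]], yaw=[0,0])

```text
t: 3.1
ee_pos: [618.1, -283.5, 126.0]
orientation: [-1.652, -2.672, 0.0]
ft_force: [-1.0, -0.9, -0.1]
width: 87.7
grasp_force: 0.0
```

```bash
cat >> h.py <<'E'
def st():
    o=ctrl.get_obs(); M=R.from_rotvec(o["orientation"]).as_matrix(); print("t",round(o["t"],2),"tcp",np.round(o["ee_pos"],1),"yaw",round(np.degrees(np.arctan2(M[1,0],M[0,0])),2),"tilt",M[:,2].round(3),"w",round(o["width"],1),"F",np.round(o["ft_force"],1),o["grasp_force"],np.round(o["qpos"],2)); return o,M
E
python3 -c "
from h import *
st()"
```

```text
t 3.1 tcp [ 618.1 -283.5  126. ] yaw 116.55 tilt [-0.001  0.    -1.   ] w 87.7 F [-1.  -0.9 -0.1] 0.0 [-0.45  0.61  1.56 -0.    0.97 -0.91]
```

play_rows(dp=[[-0.6,-2,-20],[0,0,-25],[0,0,-25],[0,0,-25],[0,0,-15],[0,0,-8],[0,0,-4],[0,0,0]], yaw=[-0.6,0,0,0,0,0,0,0])

```text
t: 3.77
ee_pos: [616.3, -287.4, 4.6]
orientation: [-1.67, -2.661, 0.0]
ft_force: [0.1, 1.1, -0.2]
width: 87.4
grasp_force: 0.0
```

```bash
python3 -c "
from h import *
st(); p=viewer.get_image('scene'); save(p,'g.png'); cv2.imwrite('pics/gc.png',cv2.resize(p['pixels'][120:260,270:430,::-1],None,fx=4,fy=4,interpolation=cv2.INTER_CUBIC))"
```

```text
t 3.77 tcp [ 616.3 -287.4    4.6] yaw 115.78 tilt [-0.  0. -1.] w 87.4 F [ 0.1  1.1 -0.2] 0.0 [-0.45  0.78  1.59 -0.    0.78 -0.9 ]
```

View pics/gc.png

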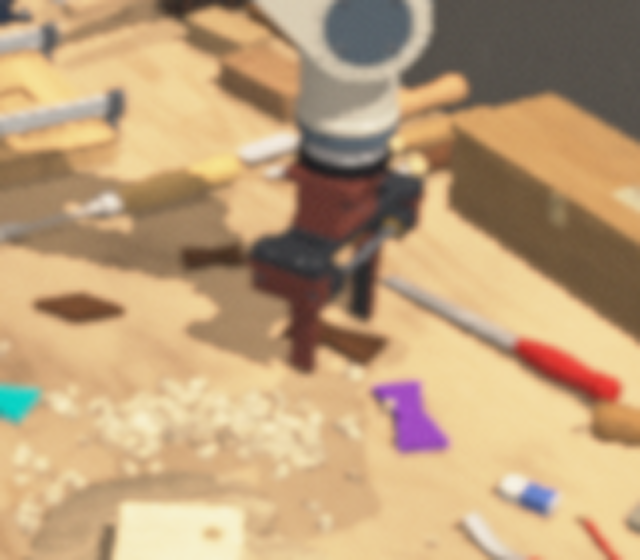

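The fingers straddle the key's waist at crop (330,340), with nothing else nearby.

play_rows(dp=[[1.2,1.9,-2.6],[0,0,0]], yaw=[0,0])

```text
t: 3.98
ee_pos: [618.6, -285.1, 3.1]
orientation: [1.668, 2.66, 0.0]
ft_force: [-0.0, -0.6, 0.7]
width: 87.8
grasp_force: 0.0
```

play_rows(dp=[[0,0,0],[0,0,0],[0,0,0],[0,0,0],[0,0,0],[0,0,0],[0,0,0],[0,0,0]], yaw=[0,0,0,0,0,0,0,0], gripper=1)

```text
t: 4.65
ee_pos: [617.7, -285.0, 2.0]
orientation: [-1.669, -2.662, 0.0]
ft_force: [0.1, 0.7, 0.3]
width: 37.8
grasp_force: 0.0
```

play_rows(dp=[[0,0,0],[0,0,0],[0,0,0],[0,0,0],[0,0,0],[0,0,0]], yaw=[0,0,0,0,0,0])

```text
t: 5.15
ee_pos: [617.8, -285.0, 2.1]
orientation: [-1.668, -2.662, 0.0]
ft_force: [-0.2, 0.2, -0.2]
width: 24.9
grasp_force: 28.4
```

play_rows(dp=[[0,0,10],[0,0,20],[0,0,25],[0,0,30],[0,0,25],[0,0,15],[0,0,0]], yaw=[0,0,0,0,0,0,0])

```text
t: 5.73
ee_pos: [620.2, -286.2, 132.1]
orientation: [1.665, 2.656, 0.001]
ft_force: [1.2, -0.3, 0.2]
width: 25.1
grasp_force: 28.4
```

```bash
python3 -c "
from h import *
st(); p=viewer.get_image('scene'); cv2.imwrite('pics/gd.png',cv2.resize(p['pixels'][100:240,270:430,::-1],None,fx=4,fy=4,interpolation=cv2.INTER_CUBIC))"
```

```text
t 5.73 tcp [ 620.2 -286.2  132.1] yaw 115.84 tilt [ 0.007 -0.003 -1.   ] w 25.1 F [ 1.2 -0.3  0.2] 28.422108851373196 [-0.45  0.61  1.55 -0.    0.97 -0.9 ]
```

View pics/gd.png

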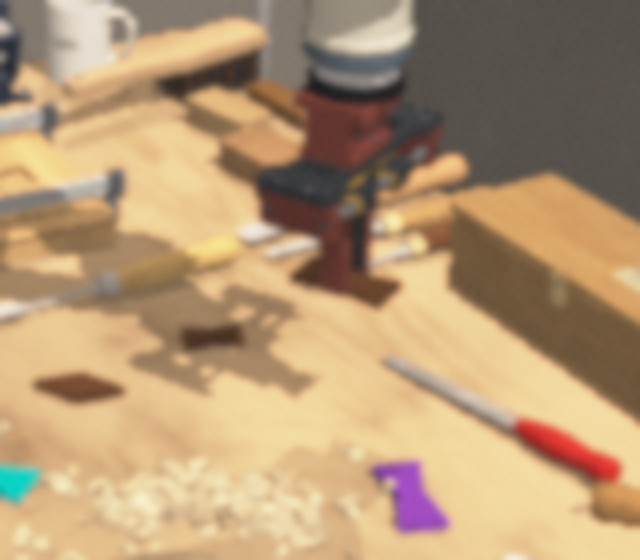

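play_rows(dp=[[-2,12,0],[-4,24,0],[-5,32,0],[-5,32,0],[-5,32,0],[-5,32,0],[-5,32,0],[-5,32,0]], yaw=[2,3,3.8,3.8,3.8,3.8,3.8,3.8])

```text
t: 6.45
ee_pos: [579.5, -54.7, 125.2]
orientation: [-0.972, -2.984, 0.001]
ft_force: [0.5, 0.1, 0.4]
width: 25.0
grasp_force: 28.4
```

play_rows(dp=[[-5,32,0],[-5,32,0],[-5,32,0],[-5,32,0],[-5,32,0],[-5,32,0],[-5,32,0],[-5,32,0]], yaw=[3.8,3.8,3.8,3.8,3.8,3.8,3.8,3.8])

```text
t: 7.12
ee_pos: [539.3, 200.5, 125.2]
orientation: [-0.155, -3.134, 0.002]
ft_force: [1.0, 0.6, 0.9]
width: 24.9
grasp_force: 28.4
```

play_rows(dp=[[0,10,0],[0,5,0],[0,0,0],[0,0,0],[0,0,0]], yaw=[0.5,0,0,0,0])

```text
t: 7.53
ee_pos: [541.6, 212.6, 126.6]
orientation: [-0.152, -3.137, 0.001]
ft_force: [0.1, 0.4, -0.1]
width: 24.9
grasp_force: 28.4
```

```bash
python3 -c "
from h import *
st(); p=viewer.get_image('scene');q=viewer.get_image('top'); np.save('ps.npy',p,allow_pickle=True);np.save('pt.npy',q,allow_pickle=True)
a=cv2.resize(p['pixels'][70:190,180:330],None,fx=4,fy=4,interpolation=cv2.INTER_CUBIC)[:,:,::-1]
cv2.imwrite('pics/hov.png',a)"
```

```text
t 7.53 tcp [541.6 212.6 126.6] yaw 174.44 tilt [-0.001 -0.001 -1.   ] w 24.9 F [ 0.1  0.4 -0.1] 28.421824069228023 [ 0.35  0.49  1.79 -0.    0.87 -1.12]
```

View pics/hov.png

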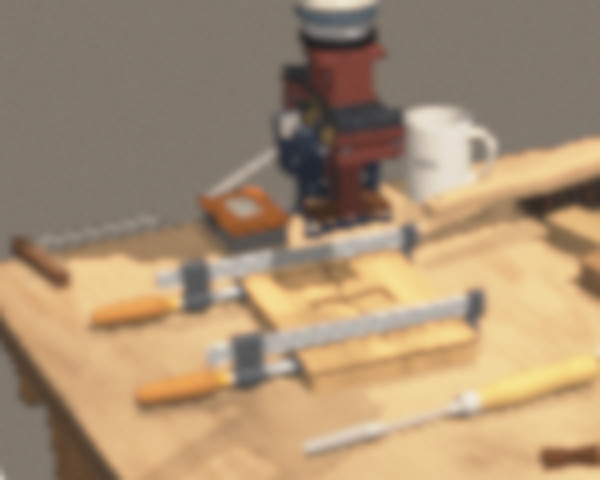

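play_rows(dp=[[-0.2,2.2,-15],[0,0,-20],[0,0,-20],[0,0,-15],[0,0,-8],[0,0,-3.5],[0,0,0],[0,0,0]], yaw=[0.6,0,0,0,0,0,0,0])

```text
t: 8.3
ee_pos: [542.1, 216.0, 46.1]
orientation: [0.134, 3.138, 0.0]
ft_force: [0.6, -0.5, -1.6]
width: 25.0
grasp_force: 28.4
```

```bash
python3 - <<'E'
from h import *
o,M=st(); ps=[viewer.get_image('scene') for _ in range(6)]
p=dict(ps[0]); p["pixels"]=np.mean([q["pixels"] for q in ps],0).astype(np.uint8); np.save('ps2.npy',p,allow_pickle=True)
p0=np.load('ps.npy',allow_pickle=True).item()
a=ortho(p0,470,620,140,290,28); b=ortho(p,470,620,140,290,o["ee_pos"][2]-2+10)
q,f=fitline(a,620,290,bow(82,42,24),[541,214,-.087]); print("scene recess",q[:2],np.degrees(q[2]),f)
s=bow(80,40,22); q,f=fitfill(b,620,290,s,[541,214,-.087]); print("scene key rough",q[:2],np.degrees(q[2]),f)
W=cloud(p); k=(np.abs(W[...,0]-541)<60)&(np.abs(W[...,1]-210)<35)&(W[...,2]>38)&(W[...,2]<62)&(p["pixels"].astype(int).sum(2)<260)
print(k.sum(),W[k].min(0),W[k].max(0))
cv2.imwrite("pics/ab.png",np.hstack([a,b])[:,:,::-1])
E
```

```text
t 8.3 tcp [542.1 216.   46.1] yaw 175.1 tilt [ 0.001  0.    -1.   ] w 25.0 F [ 0.6 -0.5 -1.6] 28.421735144220293 [ 0.36  0.61  1.81 -0.    0.71 -1.13]
scene recess [540.69374755 208.11477608] -2.510604993019843 -14.128287315368652
scene key rough [540.55993572 205.00482996] -15.264482731328352 -95.5604668261239
86 [503.65505752 187.72444494  43.74764846] [571.36887934 238.14816472  61.88579586]
```

View pics/ab.png

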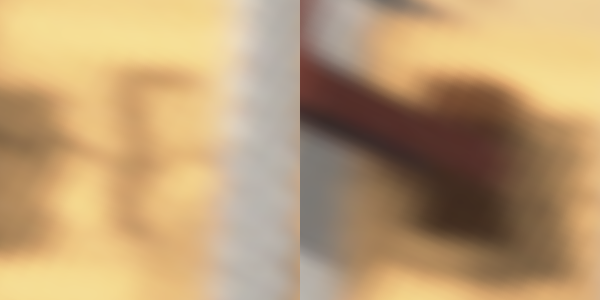

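```bash
python3 - <<'E'
from h import *
o,M=st(); ps=[viewer.get_image('top') for _ in range(6)]
p=dict(ps[0]); p["pixels"]=np.mean([q["pixels"] for q in ps],0).astype(np.uint8); np.save('pt2.npy',p,allow_pickle=True)
x1,y1=620,290
b=ortho(p,470,620,140,290,54,s=3); a=ortho(p,470,620,140,290,28,s=3)
c=b.copy(); P=place(bow(80,40,22),541.8,215.5,np.radians(-4.9)); cv2.polylines(c,[np.round(np.stack([(y1-P[:,1])*3,(x1-P[:,0])*3],1)).astype(np.int32)],True,(0,255,255))
cv2.imwrite("pics/t2.png",cv2.resize(np.hstack([b,c]),(800,400))[:,:,::-1])
E
```

```text
t 8.6 tcp [542.  216.3  46.2] yaw 175.14 tilt [ 0.001  0.    -1.   ] w 24.9 F [-0.2 -0.1  0.7] 28.421634337864816 [ 0.36  0.61  1.81  0.    0.71 -1.13]
```

View pics/t2.png

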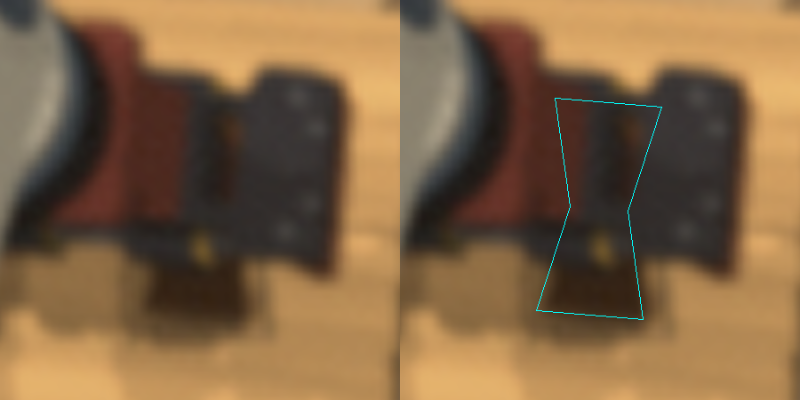

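The visible key end, with corners at about (146,308) and (247,318), matches the predicted outline within about 2.5 mm. Its edges are parallel to the outline, and the underside is about 16 mm above the board. That's inside tolerance, so I'm handing it in.

```bash
python3 -c "
from h import *
st(); print(ticket.close_job())"
```

```text
t 8.9 tcp [541.6 216.2  45.6] yaw 175.14 tilt [ 0. -0. -1.] w 25.1 F [0.1 0.3 0.1] 28.421645408961922 [ 0.36  0.61  1.81 -0.    0.71 -1.13]
the job is handed in; nothing more can be done
None
```

The larger brown key is held level over its recess, about 16 mm above the board and lined up to within roughly 2–3 mm by my camera measurements. I handed the job in with the arm still holding it; no verdict came back.

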